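# Change over the thread spools in reverse order

## Task

Move the four thread spools from their coloured discs on the wooden tray onto the four pins of the blue rack, in the reverse order: seen from the robot, the spool at the left end of the tray goes on the rack's right-end pin, the second from the left on the second pin from the right, and so on. Do not knock any spool over. In the end every spool stands upright, fully down over its own pin, let go and still.

Things in the scene. Friction and masses are not known exactly. Their poses are not given: they have to be found in the camera images.
- spool_black_center (a point): centre (half-way up) of the loose black thread spool, upright, its axis z. 54 mm tall, thread body 43 mm in diameter between two 4 mm flanges 45 mm in diameter, open through-bore 26 mm in diameter; 75 to 155 g; its yaw means nothing. At the start it stands over the pin of the disc of its own colour, up to 5 mm off the pin's centre.
- spool_white_center (a point): centre (half-way up) of the loose white thread spool, upright, its axis z. 54 mm tall, thread body 43 mm in diameter between two 4 mm flanges 45 mm in diameter, open through-bore 26 mm in diameter; 75 to 155 g; its yaw means nothing. At the start it stands over the pin of the disc of its own colour, up to 5 mm off the pin's centre.
- spool_red_center (a point): centre (half-way up) of the loose red thread spool, upright, its axis z. 54 mm tall, thread body 43 mm in diameter between two 4 mm flanges 45 mm in diameter, open through-bore 26 mm in diameter; 75 to 155 g; its yaw means nothing. At the start it stands over the pin of the disc of its own colour, up to 5 mm off the pin's centre.
- spool_yellow_center (a point): centre (half-way up) of the loose yellow thread spool, upright, its axis z. 54 mm tall, thread body 43 mm in diameter between two 4 mm flanges 45 mm in diameter, open through-bore 26 mm in diameter; 75 to 155 g; its yaw means nothing. At the start it stands over the pin of the disc of its own colour, up to 5 mm off the pin's centre.
- disc_black: fixed black disc on the tray, under the black spool at the start: 66 mm in diameter, 6 mm thick, with an upright steel pin 9 mm in diameter rising 35 mm above its top; origin at the centre of its underside, axes parallel to the tray's. The discs stand at tray y = +120, +40, -40, -120 mm, in an order that changes.
- disc_white: fixed white disc on the tray, under the white spool at the start: 66 mm in diameter, 6 mm thick, with an upright steel pin 9 mm in diameter rising 35 mm above its top; origin at the centre of its underside, axes parallel to the tray's. The discs stand at tray y = +120, +40, -40, -120 mm, in an order that changes.
- disc_red: fixed red disc on the tray, under the red spool at the start: 66 mm in diameter, 6 mm thick, with an upright steel pin 9 mm in diameter rising 35 mm above its top; origin at the centre of its underside, axes parallel to the tray's. The discs stand at tray y = +120, +40, -40, -120 mm, in an order that changes.
- disc_yellow: fixed yellow disc on the tray, under the yellow spool at the start: 66 mm in diameter, 6 mm thick, with an upright steel pin 9 mm in diameter rising 35 mm above its top; origin at the centre of its underside, axes parallel to the tray's. The discs stand at tray y = +120, +40, -40, -120 mm, in an order that changes.
- tray: brown wooden board under the discs, 70 x 330 x 8 mm (x, y, z), fixed; origin at the centre of its underside, y along its length, roughly to the robot's left, z up. Tray and rack lie one behind the other, about 175 mm apart, either the nearer. A pencil and an awl (up to 16 mm high) lie on the table between them.
- rack: blue base plate, 70 x 330 x 12 mm (x, y, z), fixed; origin at the centre of its underside, y along its length, roughly to the robot's left, z up. Four upright steel pins, 9 mm in diameter, rise 35 mm above its top at x = 0, y = +120, +40, -40, -120 mm, each on a grey spot. A spool fully down has its centre 39 mm above the origin.

How it is judged:
By the outcome, as a careful person would: the job done as asked, in the order asked, and still so for the second after the job is handed in, with the robot touching nothing.
It also fails if it takes over 96 s, if anything falls off the work surface, if the arm or the gripper's body presses on something with over 40 N, if the wrist force passes 120 N, or if a joint passes its speed limit or range.

## Robot

A 7-joint arm with a two-finger parallel gripper is mounted at the origin on the work surface. World frame = base frame: x ahead of the robot, y to its left, z up, the work surface at z = 0. Lengths are in m, angles in rad, forces in N, time in s.
With the tool pointing down it reaches from about 0.425 to 0.975 m from the base axis. Payload 16.7 kg.
Tool frame: the origin (TCP) lies at the very end of the fingers, on their centre line; the grasp point (between the pads) lies 19 mm behind it (ctrl.grip_depth is the distance from the TCP to the grasp point, in m); z points along the fingers, y is the direction in which the jaws open and shut (so a half turn about z gives the same grasp; the last joint's range is limited). The gripper opens to 85 mm and grips with 20 to 120 N. Pads are 22 mm wide; open, the fingers measure 114 mm over their backs; the gripper's body (76 mm by 85 mm) begins 54 mm behind the grasp point. The pads swing forward as they close: fully open they stand 13 mm farther back than shut.
Start: joints at [-1.435, 0.426, 0.074, 1.606, -0.034, 1.111, -0.067], TCP at [0.19, 0.648, 0.231] pointing down, gripper open.
Joint ranges: [-2.85, 2.85], [-0.5, 2.14], [-1.23, 1.37], [0.21, 2.46], [-1.02, 4.16], [0.16, 2.05], [-2.73, 2.73]. Speed limits (rad/s): [1.89, 1.89, 2.39, 2.39, 3.01, 3.01, 3.01].

## Interface

Orientations are given as a unit quaternion [w, x, y, z].
In Python, from workcell import ctrl gives the robot as it stands.
- The arm moves only by the tool play_rows, never from a script. Its argument "steps" is a list of rows, each an object with "travel": the shift along the tool's x, y, z normalised to -1 to 1, where 1 is 0.75 m, a list of three; "delta_rot": the turn, a rotation vector about the tool's x, y, z normalised to -1 to 1, where 1 is 90 degrees, a list of three. In form: [{"travel": [x, y, z], "delta_rot": [ax, ay, az]}, ...]. A call has 1 to 10 rows; each row shifts and turns the commanded pose from where the row before left it, along the tool's axes as they then stand; what a row does not reach is not made up. A row lasts 1/10 s, in which the tool goes at most 50 mm and 8.59 degrees, less where a joint would pass 70% of its speed; a pose out of reach is approached as far as the arm can. A call with a number of a shift or a turn outside -1 to 1 is refused whole. A call with a gripper value outside its range is refused whole. "hand" is the finger opening in mm, from 0 to 85.4, set as the call begins (left out, the last holds). The fingers move at their own pace and stop on an object; "force" is the grip in N (left out, the last holds). Time passes only in rows, so rows that do not move let the fingers close. It gives the time, the measured TCP pose, the force and the opening at its end, in the units of the state.
- ctrl.read_state(): the state, without advancing time (a new reading comes with each control period).
- ctrl.grab_frame(name): name is "scene" or "side" or "wrist"; returns the picture (420x560x3 uint8, red, green, blue); there is no depth.
- ctrl.calibration(name): a dict with "fx", "fy", "cx", "cy" (pixels), "k1" (the pictures are not rectified: a ray, as slopes to the right and down, at radius r is drawn at 1 + k1 r^2 times it, then the intrinsics apply), "xyz" and "rotation" of the camera in the world. Camera axes: x right, y down, z forward; pixel columns grow to the right and rows downward; lengths in m; the calibration is good to about 2 mm. A picture is of the moment at which its call begins: read the wrist's pose just before it. calibration takes no time and is no camera call; for the wrist camera it gives the pose at the moment of the call.
- ctrl.sign_off(): hands the job in, once; it reports no verdict.
The state is a dict: "t": time; "qpos": joint angles; "qd": joint speeds; "effort": joint torques, N m; "ee_pos": TCP position; "orientation": TCP orientation; "wrist_force": force on the tool from outside, world axes, zero at the start; "moment": the same for the moment, N m; "opening": opening from 0.0 (shut) to 1.0 (fully open).
Only numpy, scipy, OpenCV 4.12 (cv2) and the standard library are available. Lean on these libraries where they do the work, as an engineer would, in place of code of your own. Each camera call takes 0.05 s, during which the arm holds its last target.

## Working session

There is one attempt and no reset: what is moved stays moved. The work goes in short steps, Python scripts to look and compute and a tool call to move; the robot and the scene stay as the last step left them, time stands still between calls to the robot, and variables do not carry over. Pictures are saved under pics/ and viewed, and the job is handed in when it is done.

Besides the shell and the picture viewer there is one more tool, called after "Request:" by a JSON object that holds its "fn" and its "kwargs", one argument or row to a line. play_rows: Moves the arm, as the interface text tells. Its arguments: {"type":"object","properties":{"steps":{"type":"array"},"hand":{"type":"number"},"force":{"type":"number"}},"required":["steps"]}

```bash
mkdir -p pics; ls; python3 - <<'E'
from workcell import ctrl
import cv2
print(ctrl.read_state())
print(ctrl.grip_depth)
for n in ["scene","side","wrist"]:
    print(n,ctrl.calibration(n))
    cv2.imwrite(f"pics/{n}0.png",ctrl.grab_frame(n)[:,:,::-1])
E
```

```text
pics
{'t': 0.0, 'qpos': array([-1.43551218,  0.42676816,  0.07382165,  1.60660446, -0.0341056 ,
        1.11078003, -0.06709634]), 'qd': array([ 0.00083883, -0.00016063,  0.00210353,  0.0002971 , -0.00022051,
        0.00103497,  0.00165602]), 'effort': array([ 1.79798631e-04, -9.49818134e+01,  3.76086116e+00, -4.63535500e+01,
        1.92102027e-02,  9.89744207e-03,  2.77749638e-05]), 'ee_pos': array([0.18953659, 0.6474238 , 0.23058672]), 'orientation': array([-5.15385347e-05,  1.41913227e-01,  9.89878888e-01, -6.48675838e-04]), 'wrist_force': array([ 0.64824922, -0.52981759, -0.75018497]), 'moment': array([-0.06108677,  0.0295182 , -0.00951861]), 'opening': 0.9964724501099241}
0.0187
scene {'fx': 539.0677144047748, 'fy': 539.0677144047748, 'cx': 276.65206773104796, 'cy': 206.5835373448627, 'k1': -0.17962561266687876, 'xyz': array([ 1.17774493, -0.32055706,  0.58203615]), 'rotation': array([-0.38676462,  0.76012491,  0.46489957, -0.23767971])}
side {'fx': 383.93446198286404, 'fy': 383.93446198286404, 'cx': 280.3988146020033, 'cy': 209.78509669722473, 'k1': -0.05373520442804149, 'xyz': array([ 0.24948095, -0.34737906,  0.55157589]), 'rotation': array([-0.34726183,  0.86800216, -0.32906082,  0.13304304])}
wrist {'fx': 339.2570013786071, 'fy': 339.2570013786071, 'cx': 281.62012490087363, 'cy': 203.4410326647112, 'k1': -0.08644195690324477, 'xyz': array([0.11960651, 0.66992605, 0.37287163]), 'rotation': array([0.11735406, 0.7913764 , 0.59350094, 0.08779551])}
```

View pics/scene0.png

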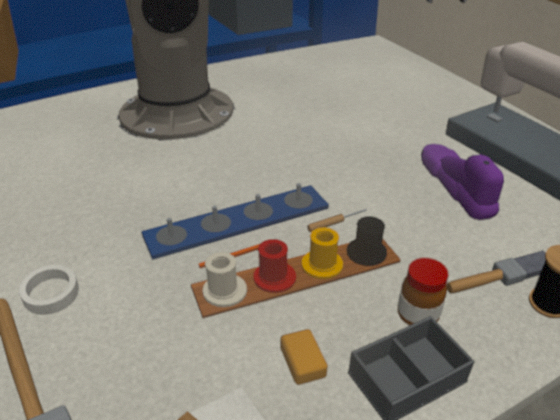

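View pics/side0.png

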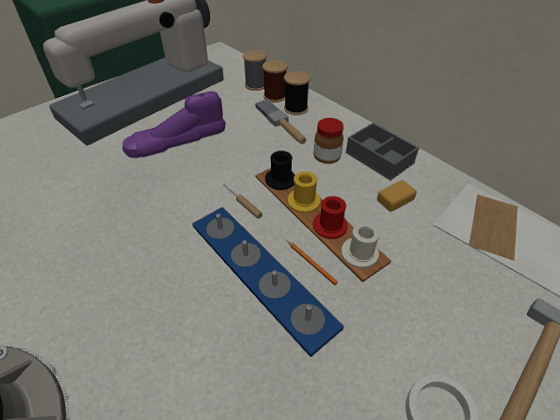

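View pics/wrist0.png

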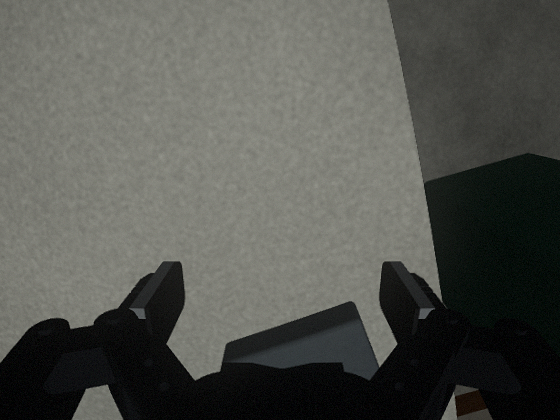

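The scene view looks back at the robot, so +y is to the right. From the robot's left the tray order is black (369,238), yellow (323,250), red (273,262), white (222,276). The rack is nearer the robot, with pins from about (171,230) to (298,195). The side view agrees.

```bash
cat > h.py <<'E'
import numpy as np, cv2
from scipy.spatial.transform import Rotation as R
def rot(q): q=np.asarray(q); return R.from_quat([q[1],q[2],q[3],q[0]])
def undist(c,px):
    px=np.asarray(px,float).reshape(-1,1,2)
    K=np.array([[c['fx'],0,c['cx']],[0,c['fy'],c['cy']],[0,0,1]])
    return cv2.undistortPoints(px,K,np.array([c['k1'],0,0,0.])).reshape(-1,2)
def rays(c,px):
    u=undist(c,px); d=np.c_[u,np.ones(len(u))]
    return np.array(c['xyz']), rot(c['rotation']).apply(d)
def plane(c,px,z):
    o,d=rays(c,px); return o+d*((z-o[2])/d[:,2])[:,None]
def proj(c,P):
    p=rot(c['rotation']).inv().apply(np.asarray(P,float).reshape(-1,3)-c['xyz'])
    s=p[:,:2]/p[:,2:]; r2=(s**2).sum(1,keepdims=True); s=s*(1+c['k1']*r2)
    return s*[c['fx'],c['fy']]+[c['cx'],c['cy']]
E
python3 - <<'E'
from h import *
from workcell import ctrl
for n in ["scene","side"]:
    im=cv2.imread(f"pics/{n}0.png"); c=ctrl.calibration(n)
    hsv=cv2.cvtColor(im,cv2.COLOR_BGR2HSV)
    if n=="scene": roi=(slice(150,320),slice(130,410))
    else: roi=(slice(130,370),slice(180,400))
    def quad(m,z,name):
        mm=np.zeros_like(m); mm[roi]=m[roi]
        mm=cv2.morphologyEx(mm,cv2.MORPH_OPEN,np.ones((3,3)))
        cs,_=cv2.findContours(mm,cv2.RETR_EXTERNAL,cv2.CHAIN_APPROX_NONE)
        cs=[k for k in cs if cv2.contourArea(k)>80]
        pts=np.vstack(cs)
        w=plane(c,pts.reshape(-1,2),z)[:,:2].astype(np.float32)
        r=cv2.minAreaRect(w*1000); b=cv2.boxPoints(r)
        print(n,name,[np.round(x,1) for x in r]); 
    quad(cv2.inRange(hsv,(105,120,40),(125,255,255)),0.012,"rack")
    quad(cv2.inRange(hsv,(4,90,50),(16,200,200)),0.008,"tray")
    big=im[roi]; cv2.imwrite(f"pics/{n}z.png",cv2.resize(big,None,fx=2.4 if n=="side" else 2.8,fy=2.4 if n=="side" else 2.8,interpolation=cv2.INTER_CUBIC))
E
```

```text
scene rack [array([ 473.2, -154.2]), array([100.6,  65.7]), np.float64(88.2)]
scene tray [array([654.3, -14.2]), array([331.1, 135.6]), np.float64(71.1)]
side rack [array([471.6, -44.9]), array([328.7,  71. ]), np.float64(88.5)]
side tray [array([680.8,  21.7]), array([423.3, 191.4]), np.float64(55.0)]
```

View pics/scenez.png

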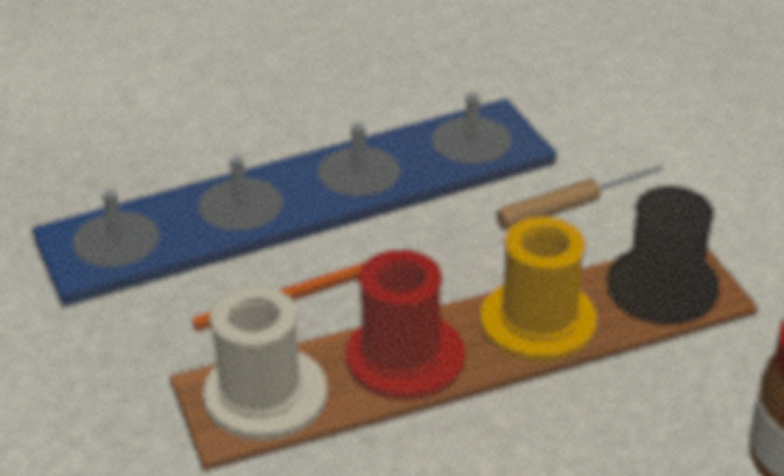

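View pics/sidez.png

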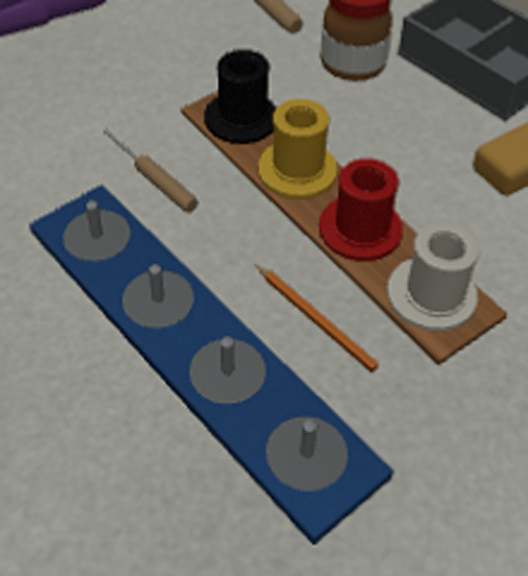

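```bash
cat > m.py <<'E'
from h import *
from workcell import ctrl
cs=ctrl.calibration("scene"); cd=ctrl.calibration("side")
S=np.array([[675,204],[545,240],[408,276],[253,312]])/2.8+[130,150]
D=np.array([[243,60],[302,116],[368,177],[446,244]])/2.4+[180,130]
print("tops scene\n",plane(cs,S,.068)*1000,"\nside\n",plane(cd,D,.068)*1000)
PS=np.array([[473,98],[358,129],[237,161],[110,195]])/2.8+[130,150]
PD=np.array([[92,206],[156,269],[227,342],[309,426]])/2.4+[180,130]
print("pins scene\n",plane(cs,PS,.047)*1000,"\nside\n",plane(cd,PD,.047)*1000)
TS=np.array([[174,380],[207,466],[754,306],[712,250]])/2.8+[130,150]
TD=np.array([[183,110],[208,95],[505,314],[440,362]])/2.4+[180,130]
print("tray corners scene\n",plane(cs,TS,.008)*1000,"\nside\n",plane(cd,TD,.008)*1000)
for n in ["side","scene"]:
    im=cv2.imread(f"pics/{n}0.png"); c=ctrl.calibration(n)
    hsv=cv2.cvtColor(im,cv2.COLOR_BGR2HSV); m=cv2.inRange(hsv,(105,120,40),(125,255,255))
    q=np.zeros_like(m); s=(slice(180,270),slice(135,340)) if n=="scene" else (slice(190,370),slice(180,350)); q[s]=m[s]
    p=np.argwhere(q)[:,::-1]
    w=plane(c,p.astype(float),.012)[:,:2]*1000
    r=cv2.minAreaRect(w.astype(np.float32)); print(n,r, cv2.boxPoints(r).round(0).tolist())
E
python3 m.py
```

```text
tops scene
 [[ 653.43222119  112.1139829    68.        ]
 [ 647.21636037   30.82892333   68.        ]
 [ 639.98263408  -48.50898254   68.        ]
 [ 629.25500447 -131.75716199   68.        ]] 
side
 [[ 659.35858008  110.26139      68.        ]
 [ 647.22723738   26.72537129   68.        ]
 [ 636.68456726  -53.90978749   68.        ]
 [ 629.48867104 -134.11912757   68.        ]]
pins scene
 [[ 481.29675099   78.73709875   47.        ]
 [ 479.01603785   -1.44308683   47.        ]
 [ 476.05732072  -80.90530272   47.        ]
 [ 473.37444783 -160.43185293   47.        ]] 
side
 [[ 476.70274138   74.41967395   47.        ]
 [ 475.48397816   -4.73796477   47.        ]
 [ 472.58657589  -83.95820189   47.        ]
 [ 469.68908914 -163.65916819   47.        ]]
tray corners scene
 [[ 597.13463549 -169.2683227     8.        ]
 [ 663.86033071 -175.82931816    8.        ]
 [ 692.72252841  147.91705837    8.        ]
 [ 639.9109959   156.39368224    8.        ]] 
side
 [[ 622.64969398  149.0690599     8.        ]
 [ 652.59786928  150.029497      8.        ]
 [ 656.99418899 -179.58160011    8.        ]
 [ 589.71878445 -174.63310227    8.        ]]
side ((471.64654541015625, -44.87937927246094), (328.7215881347656, 71.00204467773438), 88.44384765625) [[432.0, -208.0], [503.0, -210.0], [512.0, 118.0], [441.0, 120.0]]
scene ((475.3591613769531, -42.93113708496094), (323.47265625, 70.09739685058594), 89.5077133178711) [[439.0, -204.0], [509.0, -205.0], [512.0, 118.0], [442.0, 119.0]]
```

```bash
cat >> h.py <<'E'
def toolR(yaw_y_deg):
    """tool z down, tool y at given azimuth (deg)"""
    a=np.radians(yaw_y_deg); y=np.array([np.cos(a),np.sin(a),0]); z=np.array([0,0,-1.]); x=np.cross(y,z)
    return R.from_matrix(np.c_[x,y,z])
def rows(p0,R0,p1,R1,N):
    """straight rows; returns list"""
    dv=(R0.inv()*R1).as_rotvec()/N; out=[];Rc=R0; p=np.array(p0,float)
    for k in range(N):
        t=p0+(p1-p0)*(k+1)/N
        tr=np.round(Rc.inv().apply(t-p)/0.75,4); dr=np.round(dv/(np.pi/2),4)
        out.append({"travel":tr.tolist(),"delta_rot":dr.tolist()})
        p=p+Rc.apply(tr*0.75); Rc=Rc*R.from_rotvec(dr*np.pi/2)
    import json; print(json.dumps(out)); return out
E
python3 - <<'E'
from h import *
from workcell import ctrl
s=ctrl.read_state(); c=ctrl.calibration("wrist"); T=rot(s['orientation'])
print(T.as_matrix().round(3)); print("cam in tool",T.inv().apply(c['xyz']-s['ee_pos'])); print((T.inv()*rot(c['rotation'])).as_matrix().round(3))
E
```

```text
[[-0.96   0.281 -0.   ]
 [ 0.281  0.96  -0.001]
 [-0.    -0.001 -1.   ]]
cam in tool [ 0.07341167  0.00174392 -0.14220671]
[[ 0.001 -0.957 -0.29 ]
 [ 1.     0.001  0.001]
 [-0.001 -0.29   0.957]]
```

```bash
python3 - <<'E'
from h import *
from workcell import ctrl
s=ctrl.read_state(); T=rot(s['orientation'])
rows(s['ee_pos'],T,np.array([.575,-.01,.36]),toolR(-4),20)
E
```

```text
[{"travel": [-0.037, -0.0349, -0.0086], "delta_rot": [-0.0, 0.0, 0.0432]}, {"travel": [-0.0392, -0.0322, -0.0086], "delta_rot": [-0.0, 0.0, 0.0432]}, {"travel": [-0.0414, -0.0296, -0.0085], "delta_rot": [-0.0, 0.0, 0.0432]}, {"travel": [-0.0432, -0.0266, -0.0086], "delta_rot": [-0.0, 0.0, 0.0432]}, {"travel": [-0.045, -0.0237, -0.0086], "delta_rot": [-0.0, 0.0, 0.0432]}, {"travel": [-0.0465, -0.0205, -0.0086], "delta_rot": [-0.0, 0.0, 0.0432]}, {"travel": [-0.0478, -0.0174, -0.0086], "delta_rot": [-0.0, 0.0, 0.0432]}, {"travel": [-0.0488, -0.0141, -0.0085], "delta_rot": [-0.0, 0.0, 0.0432]}, {"travel": [-0.0496, -0.0107, -0.0086], "delta_rot": [-0.0, 0.0, 0.0432]}, {"travel": [-0.0503, -0.0074, -0.0086], "delta_rot": [-0.0, 0.0, 0.0432]}, {"travel": [-0.0507, -0.0039, -0.0086], "delta_rot": [-0.0, 0.0, 0.0432]}, {"travel": [-0.0508, -0.0005, -0.0086], "delta_rot": [-0.0, 0.0, 0.0432]}, {"travel": [-0.0507, 0.003, -0.0085], "delta_rot": [-0.0, 0.0, 0.0432]}, {"travel": [-0.0505, 0.0064, -0.0086], "delta_rot": [-0.0, 0.0, 0.0432]}, {"travel": [-0.0498, 0.0098, -0.0086], "delta_rot": [-0.0, 0.0, 0.0432]}, {"travel": [-0.0491, 0.0131, -0.0086], "delta_rot": [-0.0, 0.0, 0.0432]}, {"travel": [-0.0481, 0.0165, -0.0086], "delta_rot": [-0.0, 0.0, 0.0432]}, {"travel": [-0.0468, 0.0197, -0.0085], "delta_rot": [-0.0, 0.0, 0.0432]}, {"travel": [-0.0454, 0.0228, -0.0086], "delta_rot": [-0.0, 0.0, 0.0432]}, {"travel": [-0.0438, 0.0258, -0.0086], "delta_rot": [-0.0, 0.0, 0.0432]}]
```

Request:
{"fn": "play_rows", "kwargs": {
  "steps": [
    {"travel": [-0.037,-0.035,-0.0086],"delta_rot": [0,0,0.0432]},
    {"travel": [-0.039,-0.032,-0.0086],"delta_rot": [0,0,0.0432]},
    {"travel": [-0.041,-0.03,-0.0086],"delta_rot": [0,0,0.0432]},
    {"travel": [-0.043,-0.027,-0.0086],"delta_rot": [0,0,0.0432]},
    {"travel": [-0.045,-0.024,-0.0086],"delta_rot": [0,0,0.0432]},
    {"travel": [-0.0465,-0.0205,-0.0086],"delta_rot": [0,0,0.0432]},
    {"travel": [-0.048,-0.017,-0.0086],"delta_rot": [0,0,0.0432]},
    {"travel": [-0.049,-0.014,-0.0086],"delta_rot": [0,0,0.0432]},
    {"travel": [-0.05,-0.011,-0.0086],"delta_rot": [0,0,0.0432]},
    {"travel": [-0.05,-0.007,-0.0086],"delta_rot": [0,0,0.0432]}
  ]
}}

```text
t: 1.15
ee_pos: [0.3825, 0.317, 0.296]
orientation: [-0.0, 0.465, 0.886, -0.0]
wrist_force: [0.6, 0.7, 0.3]
opening: 1.002
```

Request:
{"fn": "play_rows", "kwargs": {
  "steps": [
    {"travel": [-0.051,-0.004,-0.0086],"delta_rot": [0,0,0.0432]},
    {"travel": [-0.051,-0.0005,-0.0086],"delta_rot": [0,0,0.0432]},
    {"travel": [-0.051,0.003,-0.0086],"delta_rot": [0,0,0.0432]},
    {"travel": [-0.0505,0.0064,-0.0086],"delta_rot": [0,0,0.0432]},
    {"travel": [-0.05,0.01,-0.0086],"delta_rot": [0,0,0.0432]},
    {"travel": [-0.049,0.013,-0.0086],"delta_rot": [0,0,0.0432]},
    {"travel": [-0.048,0.0165,-0.0086],"delta_rot": [0,0,0.0432]},
    {"travel": [-0.047,0.02,-0.0086],"delta_rot": [0,0,0.0432]},
    {"travel": [-0.045,0.023,-0.0086],"delta_rot": [0,0,0.0432]},
    {"travel": [-0.044,0.026,-0.0086],"delta_rot": [0,0,0.0432]}
  ]
}}

```text
t: 2.15
ee_pos: [0.576, -0.012, 0.3606]
orientation: [-0.0, 0.733, 0.681, 0.0]
wrist_force: [-0.0, 1.0, 0.1]
opening: 1.002
```

Request:
{"fn": "play_rows", "kwargs": {
  "steps": [
    {"travel": [0,0,0],"delta_rot": [0,0,0]},
    {"travel": [0,0,0],"delta_rot": [0,0,0]}
  ]
}}

```text
t: 2.35
ee_pos: [0.5756, -0.0114, 0.36]
orientation: [-0.0, 0.732, 0.681, -0.0]
wrist_force: [-0.4, 0.1, -0.5]
opening: 1.003
```

```bash
python3 - <<'E'
from workcell import ctrl
import cv2,pickle
s=ctrl.read_state(); c=ctrl.calibration("wrist"); im=ctrl.grab_frame("wrist")
pickle.dump((s,c),open("w1.pkl","wb")); cv2.imwrite("pics/w1.png",im[:,:,::-1]); print(s['t'],s['ee_pos'],s['orientation'],s['qpos'],s['qd'],c['xyz'])
E
```

```text
2.35 [ 0.57557012 -0.011399    0.35998536] [-1.67714356e-05  7.32303804e-01  6.80977952e-01 -4.08722422e-04] [-0.69968606  0.19818702  0.72369031  1.69613392 -0.13519283  1.29908746
 -0.02182437] [-0.02713032 -0.01218155 -0.02589568  0.01586166  0.00030199 -0.00042779
 -0.00312043] [0.58194097 0.06391587 0.50214642]
```

View pics/w1.png

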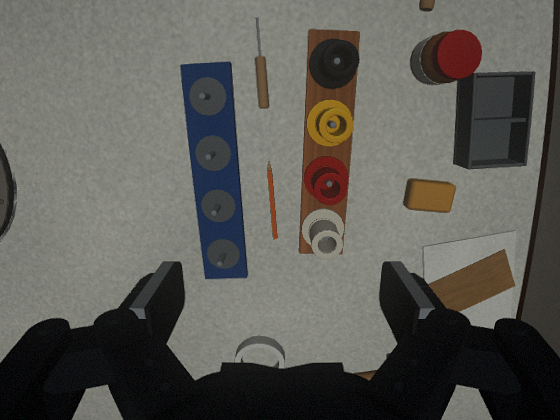

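The wrist view shows everything: rack spots from (207,96) to (223,254), spools from black (337,62) to white (325,237), and the jar top near (459,55). Next I'll measure from this view.

```bash
python3 - <<'E'
from h import *
import pickle
s,c=pickle.load(open("w1.pkl","rb")); im=cv2.imread("pics/w1.png")
hsv=cv2.cvtColor(im,cv2.COLOR_BGR2HSV)
m=cv2.inRange(hsv,(105,120,20),(125,255,255)); q=np.zeros_like(m); q[50:290,170:255]=m[50:290,170:255]
w=plane(c,np.argwhere(q)[:,::-1].astype(float),.012)[:,:2]*1000
r=cv2.minAreaRect(w.astype(np.float32)); print("rack",r)
# holes in blue = spots
cs,h=cv2.findContours(q,cv2.RETR_CCOMP,cv2.CHAIN_APPROX_NONE)
for k,hh in zip(cs,h[0]):
    if hh[3]>=0 and cv2.contourArea(k)>300:
        pw=plane(c,k.reshape(-1,2).astype(float),.012)[:,:2]*1000
        (x,y),rr=cv2.minEnclosingCircle(pw.astype(np.float32)); print("spot",x,y,rr)
m=cv2.inRange(hsv,(4,90,30),(16,220,200)); q=np.zeros_like(m); q[25:258,297:365]=m[25:258,297:365]
w=plane(c,np.argwhere(q)[:,::-1].astype(float),.008)[:,:2]*1000
print("tray",cv2.minAreaRect(w.astype(np.float32)))
cv2.imwrite("pics/w1a.png",cv2.resize(im[20:270,290:370],None,fx=2.3,fy=2.3,interpolation=cv2.INTER_CUBIC))
a=cv2.resize(im[25:145,290:370],None,fx=4.8,fy=4.8,interpolation=cv2.INTER_CUBIC);b=cv2.resize(im[145:265,290:370],None,fx=4.8,fy=4.8,interpolation=cv2.INTER_CUBIC)
out=np.hstack([a,b]); out=np.clip(out.astype(float)*1.6,0,255).astype(np.uint8); print(out.shape); cv2.imwrite("pics/w1a.png",out)
print("jar", plane(c,[[482,55],[440,55],[412,60]],.06)*1000)
E
```

```text
rack ((476.3894958496094, -39.69001770019531), (327.04937744140625, 69.32069396972656), 88.489013671875)
spot 472.03790283203125 -160.4729766845703 28.046918869018555
spot 474.24298095703125 -80.2417221069336 27.938190460205078
spot 476.3948059082031 -0.41272443532943726 27.8415584564209
spot 478.8537292480469 79.57296752929688 27.905778884887695
tray ((642.6092529296875, -9.391754150390625), (327.728515625, 69.54912567138672), 84.3340835571289)
(576, 768, 3)
jar [[837.9731041  107.29554241  60.        ]
 [782.53489265 108.8270088   60.        ]
 [746.71912772 104.23661538  60.        ]]
```

View pics/w1a.png

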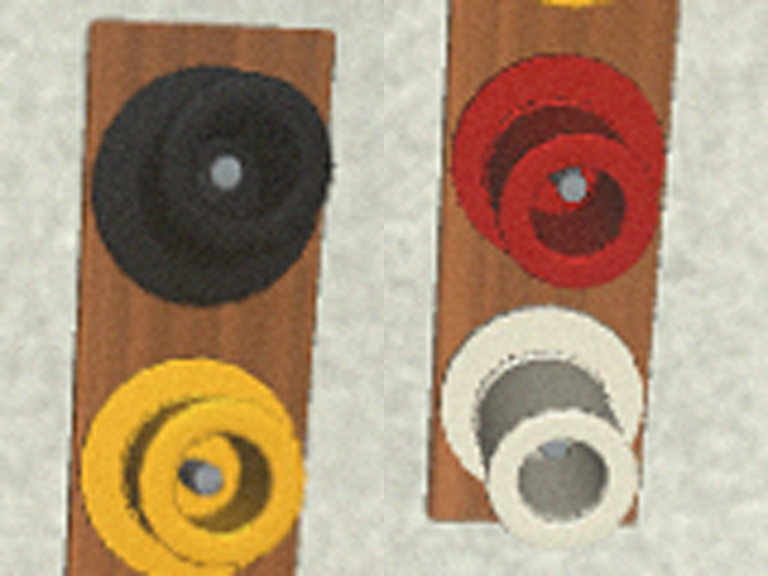

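```bash
python3 - <<'E'
from h import *
import pickle
s,c=pickle.load(open("w1.pkl","rb"))
P=np.array([[245,165],[221,478],[192,210+576],[179,479+576]])/4.8+[290,25]-[.4,.4]
print(plane(c,P,.068)*1000)
E
```

```text
[[ 656.27150791  109.12587438   68.        ]
 [ 647.51284836   31.8176571    68.        ]
 [ 637.07630804  -50.88861988   68.        ]
 [ 630.90970552 -131.03665806   68.        ]]
```

```bash
cat > go.py <<'E'
import sys
from h import *
from workcell import ctrl
# go.py x y z [x y z ...] in mm: totals per leg in travel units from measured pose
s=ctrl.read_state(); T=rot(s['orientation']); p=s['ee_pos']
print("t",s['t'],"at",(p*1000).round(1),"open",round(s['opening'],3),"F",s['wrist_force'].round(1),"yaw corr",((T.inv()*toolR(-4)).as_rotvec()/(np.pi/2)).round(4),"q",s['qpos'].round(2))
v=list(map(float,sys.argv[1:]))
for i in range(0,len(v),3):
    t=np.array(v[i:i+3])/1000; d=toolR(-4.16).inv().apply(t-p)/.75
    n=int(np.ceil(np.linalg.norm(d)*.75/.045)); print("leg",(t*1000).round(1),"total",d.round(4),"rows",n,"each",(d/n).round(4)); p=t
E
python3 go.py 656 110 150  656 110 26
```

```text
t 2.4 at [575.3 -10.3 359.9] open 1.0 F [ 0.7  0.4 -0. ] yaw corr [-0.0006  0.0001 -0.0006] q [-0.7   0.2   0.72  1.7  -0.14  1.3  -0.02]
leg [656. 110. 150.] total [0.1678 0.0957 0.2798] rows 6 each [0.028  0.016  0.0466]
leg [656. 110.  26.] total [0.     0.     0.1653] rows 3 each [0.     0.     0.0551]
```

Request:
{"fn": "play_rows", "kwargs": {
  "steps": [
    {"travel": [0.028,0.016,0.0466],"delta_rot": [0,0,0]},
    {"travel": [0.028,0.016,0.0466],"delta_rot": [0,0,0]},
    {"travel": [0.028,0.016,0.0466],"delta_rot": [0,0,0]},
    {"travel": [0.028,0.016,0.0466],"delta_rot": [0,0,0]},
    {"travel": [0.028,0.016,0.0466],"delta_rot": [0,0,0]},
    {"travel": [0.028,0.016,0.0466],"delta_rot": [0,0,0]},
    {"travel": [0,0,0],"delta_rot": [0,0,0]},
    {"travel": [0,0,0],"delta_rot": [0,0,0]}
  ]
}}

```text
t: 3.2
ee_pos: [0.6554, 0.1112, 0.1496]
orientation: [-0.001, 0.731, 0.682, -0.001]
wrist_force: [0.1, -0.9, 1.1]
opening: 1.002
```

```bash
python3 - <<'E'
from workcell import ctrl
import cv2
cv2.imwrite("pics/w2.png",ctrl.grab_frame("wrist")[:,:,::-1])
E
python3 go.py 656 110 26
```

```text
t 3.25 at [656.  110.3 150.9] open 1.001 F [ 0.8 -0.9  0.4] yaw corr [-0.0001  0.0001 -0.0001] q [-0.69  0.55  0.59  1.73 -0.36  0.98 -0.03]
leg [656. 110.  26.] total [-4.000e-04  1.000e-04  1.665e-01] rows 3 each [-0.0001  0.      0.0555]
```

View pics/w2.png

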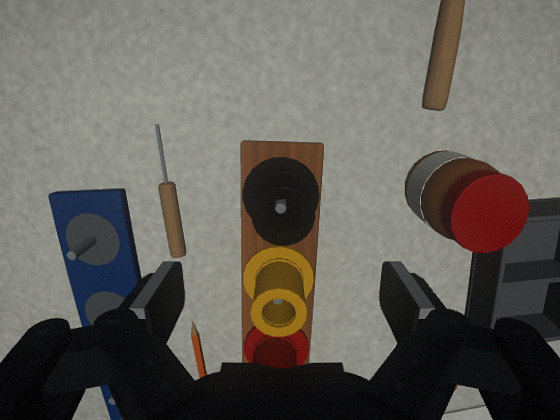

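Request:
{"fn": "play_rows", "kwargs": {
  "steps": [
    {"travel": [0,0,0.05],"delta_rot": [0,0,0]},
    {"travel": [0,0,0.05],"delta_rot": [0,0,0]},
    {"travel": [0,0,0.045],"delta_rot": [0,0,0]},
    {"travel": [0,0,0.021],"delta_rot": [0,0,0]},
    {"travel": [0,0,0],"delta_rot": [0,0,0]},
    {"travel": [0,0,0],"delta_rot": [0,0,0]}
  ]
}}

```text
t: 3.85
ee_pos: [0.6573, 0.1097, 0.028]
orientation: [0.0, 0.732, 0.681, 0.001]
wrist_force: [0.2, 0.2, -0.4]
opening: 1.0
```

Request:
{"fn": "play_rows", "kwargs": {
  "steps": [
    {"travel": [0,0,0],"delta_rot": [0,0,0]},
    {"travel": [0,0,0],"delta_rot": [0,0,0]},
    {"travel": [0,0,0],"delta_rot": [0,0,0]},
    {"travel": [0,0,0],"delta_rot": [0,0,0]},
    {"travel": [0,0,0],"delta_rot": [0,0,0]},
    {"travel": [0,0,0],"delta_rot": [0,0,0]}
  ],
  "hand": 35,
  "force": 40
}}

```text
t: 4.45
ee_pos: [0.6568, 0.1101, 0.0272]
orientation: [0.0, 0.732, 0.682, 0.001]
wrist_force: [-3.6, 1.2, 10.1]
opening: 0.508
```

```bash
python3 - <<'E'
from workcell import ctrl
import cv2,numpy as np
cv2.imwrite("pics/w3.png",np.vstack([ctrl.grab_frame("wrist")[100:400,:,::-1],ctrl.grab_frame("scene")[100:390,:,::-1]]))
E
python3 go.py 656 110 106  478.9 79.6 106
```

```text
t 4.55 at [656.7 110.   27.2] open 0.51 F [-3.6 -0.2 11.1] yaw corr [ 0.0005 -0.0004 -0.0008] q [-0.62  0.7   0.5   1.79 -0.46  0.77  0.05]
leg [656. 110. 106.] total [-1.000e-04 -1.000e-03 -1.051e-01] rows 2 each [-0.0001 -0.0005 -0.0525]
leg [478.9  79.6 106. ] total [-0.0576 -0.2326  0.    ] rows 4 each [-0.0144 -0.0581  0.    ]
```

View pics/w3.png

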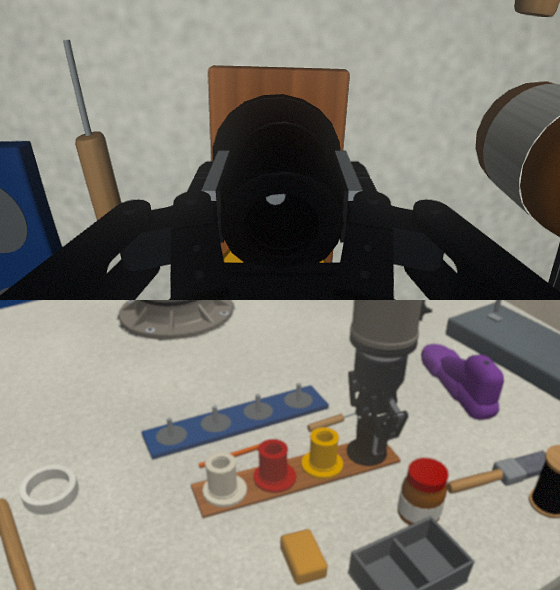

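Request:
{"fn": "play_rows", "kwargs": {
  "steps": [
    {"travel": [0,0,-0.01],"delta_rot": [0,0,0]},
    {"travel": [0,0,-0.03],"delta_rot": [0,0,0]},
    {"travel": [0,0,-0.045],"delta_rot": [0,0,0]},
    {"travel": [0,0,-0.042],"delta_rot": [0,0,0]},
    {"travel": [0,0,0],"delta_rot": [0,0,0]}
  ]
}}

```text
t: 5.05
ee_pos: [0.6586, 0.1098, 0.1261]
orientation: [0.001, 0.732, 0.681, 0.003]
wrist_force: [-0.7, -0.6, -1.9]
opening: 0.506
```

```bash
python3 go.py 472 -160.5 122 472 -160.5 80 472 -160.5 26
```

```text
t 5.05 at [658.6 109.8 126.1] open 0.506 F [-0.7 -0.6 -1.9] yaw corr [ 0.0037 -0.0013 -0.0011] q [-0.67  0.58  0.58  1.74 -0.38  0.93 -0.01]
leg [ 472.  -160.5  122. ] total [-0.3775 -0.222   0.0055] rows 8 each [-0.0472 -0.0277  0.0007]
leg [ 472.  -160.5   80. ] total [0.    0.    0.056] rows 1 each [0.    0.    0.056]
leg [ 472.  -160.5   26. ] total [0.    0.    0.072] rows 2 each [0.    0.    0.036]
```

Request:
{"fn": "play_rows", "kwargs": {
  "steps": [
    {"travel": [-0.024,-0.014,0],"delta_rot": [0,0,0]},
    {"travel": [-0.048,-0.028,0],"delta_rot": [0,0,0]},
    {"travel": [-0.055,-0.032,0],"delta_rot": [0,0,0]},
    {"travel": [-0.055,-0.032,0],"delta_rot": [0,0,0]},
    {"travel": [-0.055,-0.032,0],"delta_rot": [0,0,0]},
    {"travel": [-0.055,-0.032,0],"delta_rot": [0,0,0]},
    {"travel": [-0.055,-0.032,0],"delta_rot": [0,0,0]},
    {"travel": [-0.03,-0.019,0],"delta_rot": [0,0,0]},
    {"travel": [0,0,0],"delta_rot": [0,0,0]},
    {"travel": [0,0,0],"delta_rot": [0,0,0]}
  ]
}}

```text
t: 6.05
ee_pos: [0.4708, -0.1605, 0.1215]
orientation: [-0.0, 0.732, 0.681, 0.0]
wrist_force: [-0.0, 0.9, -2.3]
opening: 0.507
```

```bash
python3 - <<'E'
from workcell import ctrl
import cv2,numpy as np
cv2.imwrite("pics/w4.png",np.vstack([ctrl.grab_frame("wrist")[100:400,:,::-1],ctrl.grab_frame("side")[100:390,:,::-1]]))
E
python3 go.py 472 -160.5 80 472 -160.5 25
```

```text
t 6.15 at [ 471.5 -159.6  121.3] open 0.506 F [-0.2  0.1 -1.7] yaw corr [ 0.0001 -0.0001 -0.0002] q [-0.36  0.33  0.67  2.13 -0.29  0.77  0.42]
leg [ 472.  -160.5   80. ] total [-0.0012  0.0007  0.0551] rows 1 each [-0.0012  0.0007  0.0551]
leg [ 472.  -160.5   25. ] total [0.     0.     0.0733] rows 2 each [0.     0.     0.0367]
```

View pics/w4.png

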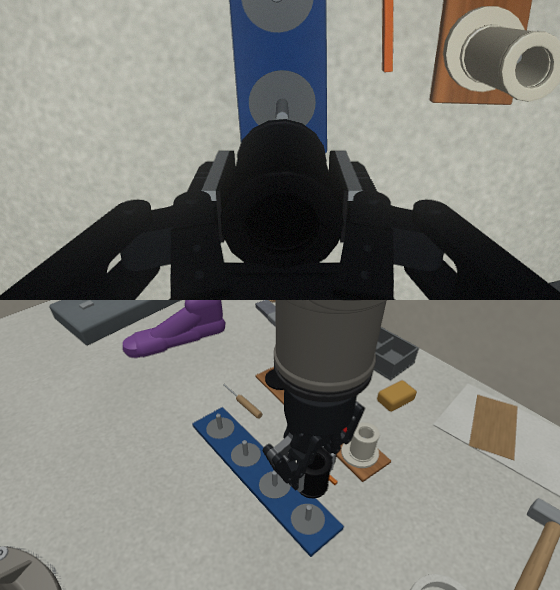

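Request:
{"fn": "play_rows", "kwargs": {
  "steps": [
    {"travel": [-0.001,0.001,0.035],"delta_rot": [0,0,0]},
    {"travel": [0,0,0.035],"delta_rot": [0,0,0]},
    {"travel": [0,0,0.02],"delta_rot": [0,0,0]},
    {"travel": [0,0,0.015],"delta_rot": [0,0,0]},
    {"travel": [0,0,0.012],"delta_rot": [0,0,0]},
    {"travel": [0,0,0],"delta_rot": [0,0,0]}
  ]
}}

```text
t: 6.75
ee_pos: [0.4715, -0.1608, 0.0329]
orientation: [-0.0, 0.732, 0.682, -0.0]
wrist_force: [-0.2, 0.5, -1.4]
opening: 0.503
```

```bash
python3 go.py 472 -160.5 25
```

```text
t 6.75 at [ 471.5 -160.8   32.9] open 0.503 F [-0.2  0.5 -1.4] yaw corr [-0.0007  0.     -0.0005] q [-0.24  0.49  0.54  2.17 -0.45  0.59  0.56]
leg [ 472.  -160.5   25. ] total [0.0005 0.0006 0.0105] rows 1 each [0.0005 0.0006 0.0105]
```

Engaged at 8 mm above the seat with no side force. Lower the rest gently.

Request:
{"fn": "play_rows", "kwargs": {
  "steps": [
    {"travel": [0,0,0.005],"delta_rot": [0,0,0]},
    {"travel": [0,0,0.004],"delta_rot": [0,0,0]},
    {"travel": [0,0,0.001],"delta_rot": [0,0,0]},
    {"travel": [0,0,0],"delta_rot": [0,0,0]}
  ]
}}

```text
t: 7.15
ee_pos: [0.4717, -0.1612, 0.0263]
orientation: [0.0, 0.732, 0.681, 0.0]
wrist_force: [-0.2, 0.2, -0.9]
opening: 0.502
```

```bash
python3 go.py 472 -160.5 25
```

```text
t 7.15 at [ 471.7 -161.2   26.3] open 0.502 F [-0.2  0.2 -0.9] yaw corr [ 0.0002 -0.     -0.0009] q [-0.23  0.5   0.53  2.18 -0.46  0.58  0.57]
leg [ 472.  -160.5   25. ] total [0.0009 0.0003 0.0018] rows 1 each [0.0009 0.0003 0.0018]
```

Request:
{"fn": "play_rows", "kwargs": {
  "steps": [
    {"travel": [0,0,0.002],"delta_rot": [0,0,0]},
    {"travel": [0,0,0.001],"delta_rot": [0,0,0]},
    {"travel": [0,0,0],"delta_rot": [0,0,0]}
  ]
}}

```text
t: 7.45
ee_pos: [0.4716, -0.1613, 0.0248]
orientation: [-0.0, 0.732, 0.681, 0.001]
wrist_force: [-7.9, 3.5, 27.9]
opening: 0.506
```

Request:
{"fn": "play_rows", "kwargs": {
  "steps": [
    {"travel": [0,0,0],"delta_rot": [0,0,0]},
    {"travel": [0,0,0],"delta_rot": [0,0,0]},
    {"travel": [0,0,0],"delta_rot": [0,0,0]},
    {"travel": [0,0,0],"delta_rot": [0,0,0]},
    {"travel": [0,0,0],"delta_rot": [0,0,0]}
  ],
  "hand": 85
}}

```text
t: 7.95
ee_pos: [0.4716, -0.1612, 0.0238]
orientation: [-0.0, 0.732, 0.681, -0.0]
wrist_force: [0.3, -0.5, 0.5]
opening: 0.994
```

```bash
python3 go.py 472 -160.5 122 647 30.5 122 647 30.5 26
```

```text
t 7.95 at [ 471.6 -161.2   23.8] open 0.994 F [ 0.3 -0.5  0.5] yaw corr [-0.0001  0.0001 -0.0009] q [-0.23  0.5   0.53  2.18 -0.46  0.57  0.57]
leg [ 472.  -160.5  122. ] total [ 0.001   0.0005 -0.1309] rows 3 each [ 0.0003  0.0002 -0.0436]
leg [647.   30.5 122. ] total [0.2709 0.2142 0.    ] rows 6 each [0.0452 0.0357 0.    ]
leg [647.   30.5  26. ] total [0.    0.    0.128] rows 3 each [0.     0.     0.0427]
```

Request:
{"fn": "play_rows", "kwargs": {
  "steps": [
    {"travel": [0,0,-0.03],"delta_rot": [0,0,0]},
    {"travel": [0,0,-0.05],"delta_rot": [0,0,0]},
    {"travel": [0,0,-0.05],"delta_rot": [0,0,0]},
    {"travel": [0.045,0.036,0],"delta_rot": [0,0,0]},
    {"travel": [0.045,0.036,0],"delta_rot": [0,0,0]},
    {"travel": [0.045,0.036,0],"delta_rot": [0,0,0]},
    {"travel": [0.045,0.036,0],"delta_rot": [0,0,0]},
    {"travel": [0.045,0.036,0],"delta_rot": [0,0,0]},
    {"travel": [0.045,0.035,0],"delta_rot": [0,0,0]},
    {"travel": [0,0,0],"delta_rot": [0,0,0]}
  ]
}}

```text
t: 8.95
ee_pos: [0.6496, 0.0353, 0.1205]
orientation: [-0.0, 0.73, 0.684, 0.001]
wrist_force: [-0.3, -0.2, 0.1]
opening: 1.0
```

```bash
python3 - <<'E'
from workcell import ctrl
import cv2,numpy as np
cv2.imwrite("pics/w5.png",np.vstack([ctrl.grab_frame("wrist")[100:400,:,::-1],ctrl.grab_frame("side")[100:390,:,::-1]]))
E
python3 go.py 647 30.5 27
```

```text
t 9.05 at [646.9  30.1 120.7] open 0.997 F [-0.5 -1.2 -0.5] yaw corr [-0.0005  0.0005  0.0002] q [-0.58  0.56  0.6   1.79 -0.39  0.91  0.12]
leg [647.   30.5  27. ] total [5.00e-04 1.00e-04 1.25e-01] rows 3 each [0.0002 0.     0.0417]
```

View pics/w5.png

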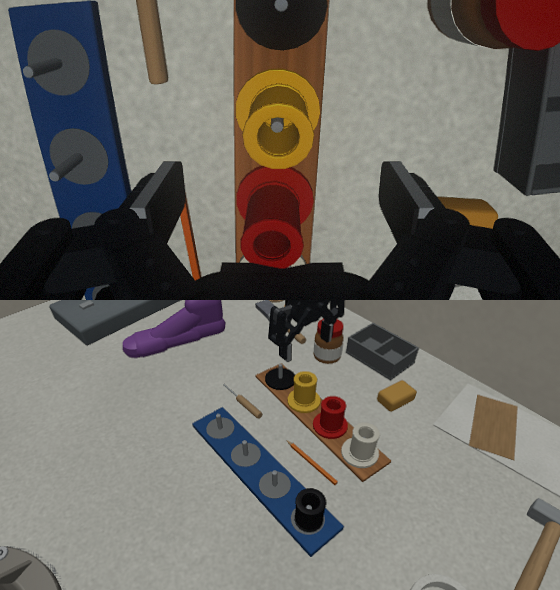

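The black spool stands on the end pin, upright with its pin visible in the bore (side view 310,510). Yellow is centred between the jaws (278,135).

Request:
{"fn": "play_rows", "kwargs": {
  "steps": [
    {"travel": [0,0,0.045],"delta_rot": [0,0,0]},
    {"travel": [0,0,0.045],"delta_rot": [0,0,0]},
    {"travel": [0,0,0.025],"delta_rot": [0,0,0]},
    {"travel": [0,0,0.01],"delta_rot": [0,0,0]},
    {"travel": [0,0,0],"delta_rot": [0,0,0]},
    {"travel": [0,0,0],"delta_rot": [0,0,0]}
  ]
}}

```text
t: 9.65
ee_pos: [0.6473, 0.0287, 0.0287]
orientation: [0.0, 0.732, 0.681, 0.0]
wrist_force: [-0.1, 0.3, -0.3]
opening: 0.997
```

Request:
{"fn": "play_rows", "kwargs": {
  "steps": [
    {"travel": [0,0,0],"delta_rot": [0,0,0]},
    {"travel": [0,0,0],"delta_rot": [0,0,0]},
    {"travel": [0,0,0],"delta_rot": [0,0,0]},
    {"travel": [0,0,0],"delta_rot": [0,0,0]},
    {"travel": [0,0,0],"delta_rot": [0,0,0]},
    {"travel": [0,0,0],"delta_rot": [0,0,0]}
  ],
  "hand": 35
}}

```text
t: 10.25
ee_pos: [0.6471, 0.0294, 0.0285]
orientation: [0.0, 0.732, 0.682, 0.0]
wrist_force: [-3.1, 0.6, 9.1]
opening: 0.508
```

```bash
python3 go.py 647 30.5 122
```

```text
t 10.25 at [647.1  29.4  28.5] open 0.508 F [-3.1  0.6  9.1] yaw corr [ 0.0004 -0.0003 -0.0008] q [-0.52  0.68  0.52  1.83 -0.47  0.76  0.18]
leg [647.   30.5 122. ] total [ 0.0014 -0.0003 -0.1247] rows 3 each [ 0.0005 -0.0001 -0.0416]
```

Request:
{"fn": "play_rows", "kwargs": {
  "steps": [
    {"travel": [0,0,-0.01],"delta_rot": [0,0,0]},
    {"travel": [0,0,-0.03],"delta_rot": [0,0,0]},
    {"travel": [0,0,-0.045],"delta_rot": [0,0,0]},
    {"travel": [0,0,-0.04],"delta_rot": [0,0,0]},
    {"travel": [0,0,0],"delta_rot": [0,0,0]},
    {"travel": [0,0,0],"delta_rot": [0,0,0]}
  ]
}}

```text
t: 10.85
ee_pos: [0.6471, 0.0296, 0.1222]
orientation: [0.0, 0.732, 0.682, 0.001]
wrist_force: [0.4, 0.1, -1.1]
opening: 0.503
```

```bash
python3 go.py 474.2 -80.5 122 474.2 -80.5 35
```

```text
t 10.85 at [647.1  29.6 122.2] open 0.503 F [ 0.4  0.1 -1.1] yaw corr [ 0.0008 -0.0005 -0.0008] q [-0.58  0.56  0.6   1.79 -0.39  0.91  0.12]
leg [474.2 -80.5 122. ] total [-1.631e-01 -2.192e-01  2.000e-04] rows 5 each [-0.0326 -0.0438  0.    ]
leg [474.2 -80.5  35. ] total [0.    0.    0.116] rows 2 each [0.    0.    0.058]
```

Request:
{"fn": "play_rows", "kwargs": {
  "steps": [
    {"travel": [-0.013,-0.018,0],"delta_rot": [0,0,0]},
    {"travel": [-0.032,-0.043,0],"delta_rot": [0,0,0]},
    {"travel": [-0.036,-0.048,0],"delta_rot": [0,0,0]},
    {"travel": [-0.036,-0.048,0],"delta_rot": [0,0,0]},
    {"travel": [-0.03,-0.041,0],"delta_rot": [0,0,0]},
    {"travel": [-0.016,-0.021,0],"delta_rot": [0,0,0]},
    {"travel": [0,0,0],"delta_rot": [0,0,0]},
    {"travel": [0,0,0],"delta_rot": [0,0,0]}
  ]
}}

```text
t: 11.65
ee_pos: [0.4741, -0.0808, 0.1211]
orientation: [-0.0, 0.732, 0.681, -0.0]
wrist_force: [0.5, -0.3, -0.9]
opening: 0.508
```

```bash
python3 go.py 474.2 -80.5 35
```

```text
t 11.65 at [474.1 -80.8 121.1] open 0.508 F [ 0.5 -0.3 -0.9] yaw corr [-0.0003 -0.0001 -0.0011] q [-0.54  0.31  0.68  2.16 -0.28  0.76  0.25]
leg [474.2 -80.5  35. ] total [4.000e-04 1.000e-04 1.147e-01] rows 2 each [0.0002 0.     0.0574]
```

Request:
{"fn": "play_rows", "kwargs": {
  "steps": [
    {"travel": [0,0,0.035],"delta_rot": [0,0,0]},
    {"travel": [0,0,0.035],"delta_rot": [0,0,0]},
    {"travel": [0,0,0.02],"delta_rot": [0,0,0]},
    {"travel": [0,0,0.015],"delta_rot": [0,0,0]},
    {"travel": [0,0,0.01],"delta_rot": [0,0,0]},
    {"travel": [0,0,0.005],"delta_rot": [0,0,0]},
    {"travel": [0,0,0.003],"delta_rot": [0,0,0]},
    {"travel": [0,0,0],"delta_rot": [0,0,0]}
  ]
}}

```text
t: 12.45
ee_pos: [0.4745, -0.0809, 0.0293]
orientation: [0.0, 0.732, 0.682, 0.0]
wrist_force: [-0.4, 0.2, -1.0]
opening: 0.507
```

```bash
python3 go.py 474.2 -80.5 26.5
```

```text
t 12.45 at [474.5 -80.9  29.3] open 0.507 F [-0.4  0.2 -1. ] yaw corr [ 0.0002 -0.0001 -0.0008] q [-0.41  0.47  0.54  2.21 -0.46  0.56  0.41]
leg [474.2 -80.5  26.5] total [ 0.0005 -0.0005  0.0038] rows 1 each [ 0.0005 -0.0005  0.0038]
```

Request:
{"fn": "play_rows", "kwargs": {
  "steps": [
    {"travel": [0,0,0.002],"delta_rot": [0,0,0]},
    {"travel": [0,0,0.0015],"delta_rot": [0,0,0]},
    {"travel": [0,0,0],"delta_rot": [0,0,0]}
  ]
}}

```text
t: 12.75
ee_pos: [0.4744, -0.0809, 0.0266]
orientation: [0.0, 0.732, 0.682, 0.0]
wrist_force: [0.0, 0.9, -1.0]
opening: 0.505
```

Request:
{"fn": "play_rows", "kwargs": {
  "steps": [
    {"travel": [0,0,0],"delta_rot": [0,0,0]},
    {"travel": [0,0,0],"delta_rot": [0,0,0]},
    {"travel": [0,0,0],"delta_rot": [0,0,0]},
    {"travel": [0,0,0],"delta_rot": [0,0,0]},
    {"travel": [0,0,0],"delta_rot": [0,0,0]}
  ],
  "hand": 85
}}

```text
t: 13.25
ee_pos: [0.4743, -0.081, 0.0265]
orientation: [0.0, 0.732, 0.681, -0.0]
wrist_force: [0.1, 0.2, -0.6]
opening: 0.996
```

```bash
python3 go.py 474.2 -80.5 122 637.5 -51 122
```

```text
t 13.25 at [474.3 -81.   26.5] open 0.996 F [ 0.1  0.2 -0.6] yaw corr [ 0.      0.     -0.0009] q [-0.41  0.48  0.54  2.21 -0.46  0.56  0.41]
leg [474.2 -80.5 122. ] total [ 0.0006 -0.0002 -0.1273] rows 3 each [ 0.0002 -0.0001 -0.0424]
leg [637.5 -51.  122. ] total [0.055  0.2143 0.    ] rows 4 each [0.0138 0.0536 0.    ]
```

Request:
{"fn": "play_rows", "kwargs": {
  "steps": [
    {"travel": [0,0,-0.03],"delta_rot": [0,0,0]},
    {"travel": [0,0,-0.05],"delta_rot": [0,0,0]},
    {"travel": [0,0,-0.047],"delta_rot": [0,0,0]},
    {"travel": [0.011,0.043,0],"delta_rot": [0,0,0]},
    {"travel": [0.011,0.043,0],"delta_rot": [0,0,0]},
    {"travel": [0.011,0.043,0],"delta_rot": [0,0,0]},
    {"travel": [0.011,0.043,0],"delta_rot": [0,0,0]},
    {"travel": [0.011,0.042,0],"delta_rot": [0,0,0]},
    {"travel": [0,0,0],"delta_rot": [0,0,0]},
    {"travel": [0,0,0],"delta_rot": [0,0,0]}
  ]
}}

```text
t: 14.25
ee_pos: [0.6373, -0.0514, 0.1211]
orientation: [-0.0, 0.732, 0.682, -0.001]
wrist_force: [-1.0, -0.9, -0.0]
opening: 0.998
```

```bash
python3 - <<'E'
from workcell import ctrl
import cv2,numpy as np
cv2.imwrite("pics/w6.png",np.vstack([ctrl.grab_frame("wrist")[100:400,:,::-1],ctrl.grab_frame("side")[100:390,:,::-1]]))
E
python3 go.py 637.5 -51 27
```

```text
t 14.35 at [636.5 -51.6 121.5] open 0.993 F [ 0.1 -0.4 -0. ] yaw corr [-0.0005  0.0001 -0.0013] q [-0.48  0.55  0.62  1.81 -0.4   0.9   0.26]
leg [637.5 -51.   27. ] total [0.0009 0.0013 0.1261] rows 3 each [0.0003 0.0004 0.042 ]
```

View pics/w6.png

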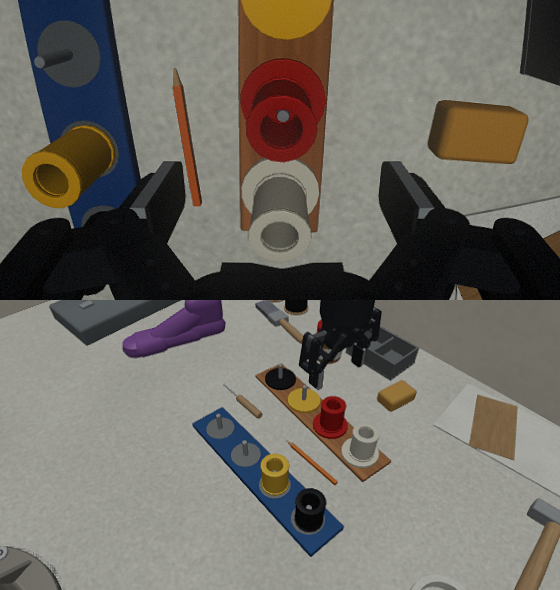

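Yellow is down beside black on the rack (side view 275,473), and red is centred between the jaws (281,125).

Request:
{"fn": "play_rows", "kwargs": {
  "steps": [
    {"travel": [0.001,0.001,0.045],"delta_rot": [0,0,0]},
    {"travel": [0,0,0.045],"delta_rot": [0,0,0]},
    {"travel": [0,0,0.025],"delta_rot": [0,0,0]},
    {"travel": [0,0,0.01],"delta_rot": [0,0,0]},
    {"travel": [0,0,0],"delta_rot": [0,0,0]},
    {"travel": [0,0,0],"delta_rot": [0,0,0]}
  ]
}}

```text
t: 14.95
ee_pos: [0.6385, -0.0508, 0.0291]
orientation: [0.0, 0.732, 0.681, 0.0]
wrist_force: [0.1, -0.7, 0.4]
opening: 0.993
```

Request:
{"fn": "play_rows", "kwargs": {
  "steps": [
    {"travel": [0,0,0],"delta_rot": [0,0,0]},
    {"travel": [0,0,0],"delta_rot": [0,0,0]},
    {"travel": [0,0,0],"delta_rot": [0,0,0]},
    {"travel": [0,0,0],"delta_rot": [0,0,0]},
    {"travel": [0,0,0],"delta_rot": [0,0,0]},
    {"travel": [0,0,0],"delta_rot": [0,0,0]}
  ],
  "hand": 35
}}

```text
t: 15.55
ee_pos: [0.6383, -0.0505, 0.0287]
orientation: [0.0, 0.732, 0.681, 0.0]
wrist_force: [-2.8, 1.6, 8.7]
opening: 0.495
```

```bash
python3 go.py 637.5 -51 122
```

```text
t 15.55 at [638.3 -50.5  28.7] open 0.495 F [-2.8  1.6  8.7] yaw corr [ 0.0002 -0.0002 -0.0009] q [-0.41  0.67  0.54  1.85 -0.49  0.75  0.32]
leg [637.5 -51.  122. ] total [-0.0008 -0.001  -0.1245] rows 3 each [-0.0003 -0.0003 -0.0415]
```

Request:
{"fn": "play_rows", "kwargs": {
  "steps": [
    {"travel": [0,0,-0.01],"delta_rot": [0,0,0]},
    {"travel": [0,0,-0.03],"delta_rot": [0,0,0]},
    {"travel": [0,0,-0.045],"delta_rot": [0,0,0]},
    {"travel": [0,0,-0.04],"delta_rot": [0,0,0]},
    {"travel": [0,0,0],"delta_rot": [0,0,0]},
    {"travel": [0,0,0],"delta_rot": [0,0,0]}
  ]
}}

```text
t: 16.15
ee_pos: [0.6384, -0.0503, 0.1225]
orientation: [0.0, 0.732, 0.682, 0.001]
wrist_force: [-0.9, 0.2, -2.3]
opening: 0.498
```

```bash
python3 go.py 476.4 -0.7 122
```

```text
t 16.15 at [638.4 -50.3 122.5] open 0.498 F [-0.9  0.2 -2.3] yaw corr [ 0.0008 -0.0003 -0.0007] q [-0.48  0.56  0.63  1.81 -0.4   0.91  0.26]
leg [476.4  -0.7 122. ] total [ 0.0503 -0.2202  0.0006] rows 4 each [ 0.0126 -0.0551  0.0002]
```

Request:
{"fn": "play_rows", "kwargs": {
  "steps": [
    {"travel": [0.004,-0.018,0],"delta_rot": [0,0,0]},
    {"travel": [0.01,-0.043,0],"delta_rot": [0,0,0]},
    {"travel": [0.011,-0.048,0],"delta_rot": [0,0,0]},
    {"travel": [0.011,-0.048,0],"delta_rot": [0,0,0]},
    {"travel": [0.009,-0.041,0],"delta_rot": [0,0,0]},
    {"travel": [0.005,-0.022,0],"delta_rot": [0,0,0]},
    {"travel": [0,0,0],"delta_rot": [0,0,0]},
    {"travel": [0,0,0],"delta_rot": [0,0,0]}
  ]
}}

```text
t: 16.95
ee_pos: [0.4761, -0.0011, 0.1215]
orientation: [-0.0, 0.732, 0.682, -0.0]
wrist_force: [0.3, 0.8, -1.2]
opening: 0.5
```

```bash
python3 go.py 476.4 -0.7 26.7
```

```text
t 16.95 at [476.1  -1.1 121.5] open 0.5 F [ 0.3  0.8 -1.2] yaw corr [-0.0002  0.     -0.0005] q [-0.73  0.3   0.7   2.18 -0.28  0.75  0.09]
leg [476.4  -0.7  26.7] total [0.0006 0.0003 0.1264] rows 3 each [0.0002 0.0001 0.0421]
```

Request:
{"fn": "play_rows", "kwargs": {
  "steps": [
    {"travel": [0,0,0.035],"delta_rot": [0,0,0]},
    {"travel": [0,0,0.035],"delta_rot": [0,0,0]},
    {"travel": [0,0,0.02],"delta_rot": [0,0,0]},
    {"travel": [0,0,0.015],"delta_rot": [0,0,0]},
    {"travel": [0,0,0.01],"delta_rot": [0,0,0]},
    {"travel": [0,0,0.005],"delta_rot": [0,0,0]},
    {"travel": [0,0,0.003],"delta_rot": [0,0,0]},
    {"travel": [0,0,0.002],"delta_rot": [0,0,0]},
    {"travel": [0,0,0.001],"delta_rot": [0,0,0]},
    {"travel": [0,0,0],"delta_rot": [0,0,0]}
  ]
}}

```text
t: 17.95
ee_pos: [0.4764, -0.0013, 0.0275]
orientation: [0.0, 0.732, 0.682, 0.0]
wrist_force: [0.4, -0.2, -2.0]
opening: 0.498
```

```bash
python3 go.py 476.4 -0.7 26.7
```

```text
t 17.95 at [476.4  -1.3  27.5] open 0.498 F [ 0.4 -0.2 -2. ] yaw corr [ 0.0003 -0.0001 -0.0008] q [-0.59  0.47  0.55  2.22 -0.47  0.56  0.25]
leg [476.4  -0.7  26.7] total [ 0.0008 -0.0001  0.0011] rows 1 each [ 0.0008 -0.0001  0.0011]
```

Request:
{"fn": "play_rows", "kwargs": {
  "steps": [
    {"travel": [0,0,0.001],"delta_rot": [0,0,0]},
    {"travel": [0,0,0],"delta_rot": [0,0,0]}
  ]
}}

```text
t: 18.15
ee_pos: [0.4764, -0.0013, 0.0267]
orientation: [0.0, 0.732, 0.682, 0.0]
wrist_force: [-0.5, -1.1, 1.5]
opening: 0.496
```

Request:
{"fn": "play_rows", "kwargs": {
  "steps": [
    {"travel": [0,0,0],"delta_rot": [0,0,0]},
    {"travel": [0,0,0],"delta_rot": [0,0,0]},
    {"travel": [0,0,0],"delta_rot": [0,0,0]},
    {"travel": [0,0,0],"delta_rot": [0,0,0]},
    {"travel": [0,0,0],"delta_rot": [0,0,0]}
  ],
  "hand": 85
}}

```text
t: 18.65
ee_pos: [0.4762, -0.0014, 0.0265]
orientation: [0.0, 0.732, 0.681, -0.0]
wrist_force: [0.2, 0.3, -0.1]
opening: 0.998
```

```bash
python3 go.py 476.4 -0.7 122 630.5 -131.5 122
```

```text
t 18.65 at [476.2  -1.4  26.5] open 0.998 F [ 0.2  0.3 -0.1] yaw corr [-0.      0.     -0.0009] q [-0.58  0.48  0.55  2.22 -0.47  0.55  0.25]
leg [476.4  -0.7 122. ] total [ 0.0009  0.0002 -0.1273] rows 3 each [ 0.0003  0.0001 -0.0424]
leg [ 630.5 -131.5  122. ] total [-0.159   0.2176  0.    ] rows 5 each [-0.0318  0.0435  0.    ]
```

Request:
{"fn": "play_rows", "kwargs": {
  "steps": [
    {"travel": [0,0,-0.03],"delta_rot": [0,0,0]},
    {"travel": [0,0,-0.05],"delta_rot": [0,0,0]},
    {"travel": [0,0,-0.047],"delta_rot": [0,0,0]},
    {"travel": [-0.0316,0.0436,0],"delta_rot": [0,0,0]},
    {"travel": [-0.0316,0.0436,0],"delta_rot": [0,0,0]},
    {"travel": [-0.0316,0.0436,0],"delta_rot": [0,0,0]},
    {"travel": [-0.0316,0.0436,0],"delta_rot": [0,0,0]},
    {"travel": [-0.0316,0.0436,0],"delta_rot": [0,0,0]},
    {"travel": [0,0,0],"delta_rot": [0,0,0]},
    {"travel": [0,0,0],"delta_rot": [0,0,0]}
  ]
}}

```text
t: 19.65
ee_pos: [0.6307, -0.1321, 0.1212]
orientation: [-0.0, 0.732, 0.681, -0.001]
wrist_force: [-0.4, 0.3, -0.1]
opening: 0.992
```

```bash
python3 - <<'E'
from workcell import ctrl
import cv2,numpy as np
cv2.imwrite("pics/w7.png",np.vstack([ctrl.grab_frame("wrist")[100:400,:,::-1],ctrl.grab_frame("side")[100:390,:,::-1]]))
E
python3 go.py 630.5 -131.5 27.5
```

```text
t 19.75 at [ 630.2 -130.6  121.4] open 0.995 F [0.3 0.7 0.6] yaw corr [-0.0006 -0.0002 -0.0007] q [-0.37  0.57  0.65  1.8  -0.42  0.91  0.4 ]
leg [ 630.5 -131.5   27.5] total [-0.0012  0.0005  0.1252] rows 3 each [-0.0004  0.0002  0.0417]
```

View pics/w7.png

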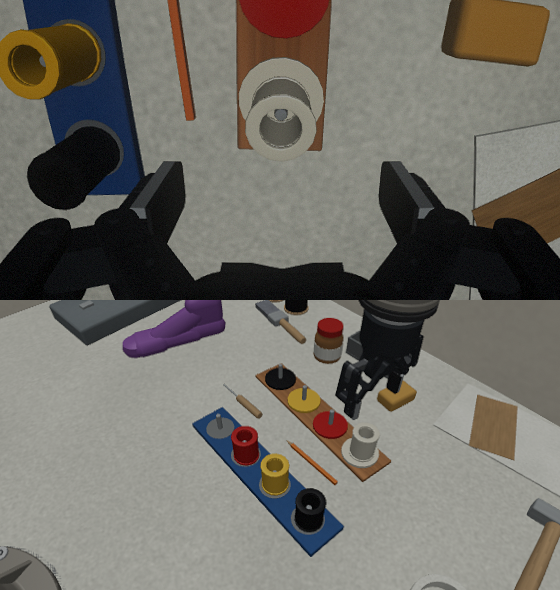

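Red is seated (side view 245,445), and white is centred between the jaws (281,127).

Request:
{"fn": "play_rows", "kwargs": {
  "steps": [
    {"travel": [-0.001,0,0.045],"delta_rot": [0,0,0]},
    {"travel": [0,0,0.045],"delta_rot": [0,0,0]},
    {"travel": [0,0,0.025],"delta_rot": [0,0,0]},
    {"travel": [0,0,0.01],"delta_rot": [0,0,0]},
    {"travel": [0,0,0],"delta_rot": [0,0,0]},
    {"travel": [0,0,0],"delta_rot": [0,0,0]}
  ]
}}

```text
t: 20.35
ee_pos: [0.6313, -0.1317, 0.0291]
orientation: [0.0, 0.732, 0.682, 0.0]
wrist_force: [-0.6, 0.2, 0.9]
opening: 0.991
```

Request:
{"fn": "play_rows", "kwargs": {
  "steps": [
    {"travel": [0,0,0],"delta_rot": [0,0,0]},
    {"travel": [0,0,0],"delta_rot": [0,0,0]},
    {"travel": [0,0,0],"delta_rot": [0,0,0]},
    {"travel": [0,0,0],"delta_rot": [0,0,0]},
    {"travel": [0,0,0],"delta_rot": [0,0,0]},
    {"travel": [0,0,0],"delta_rot": [0,0,0]}
  ],
  "hand": 35
}}

```text
t: 20.95
ee_pos: [0.631, -0.132, 0.0287]
orientation: [0.0, 0.732, 0.681, 0.0]
wrist_force: [-3.6, 0.9, 10.0]
opening: 0.497
```

Request:
{"fn": "play_rows", "kwargs": {
  "steps": [
    {"travel": [0,0,-0.01],"delta_rot": [0,0,0]},
    {"travel": [0,0,-0.03],"delta_rot": [0,0,0]},
    {"travel": [0,0,-0.045],"delta_rot": [0,0,0]},
    {"travel": [0,0,-0.04],"delta_rot": [0,0,0]},
    {"travel": [0,0,0],"delta_rot": [0,0,0]},
    {"travel": [0,0,0],"delta_rot": [0,0,0]}
  ]
}}

```text
t: 21.55
ee_pos: [0.6311, -0.1318, 0.1225]
orientation: [0.0, 0.732, 0.682, 0.001]
wrist_force: [-0.3, 1.0, -2.0]
opening: 0.497
```

```bash
python3 go.py 478.8 79.3 122
```

```text
t 21.55 at [ 631.1 -131.8  122.5] open 0.497 F [-0.3  1.  -2. ] yaw corr [ 0.0008 -0.0002 -0.0008] q [-0.36  0.57  0.65  1.8  -0.43  0.92  0.4 ]
leg [478.8  79.3 122. ] total [ 0.266  -0.2229  0.0006] rows 6 each [ 0.0443 -0.0372  0.0001]
```

Request:
{"fn": "play_rows", "kwargs": {
  "steps": [
    {"travel": [0.02,-0.017,0],"delta_rot": [0,0,0]},
    {"travel": [0.042,-0.035,0],"delta_rot": [0,0,0]},
    {"travel": [0.046,-0.0385,0],"delta_rot": [0,0,0]},
    {"travel": [0.046,-0.0385,0],"delta_rot": [0,0,0]},
    {"travel": [0.046,-0.0385,0],"delta_rot": [0,0,0]},
    {"travel": [0.041,-0.034,0],"delta_rot": [0,0,0]},
    {"travel": [0.025,-0.0215,0],"delta_rot": [0,0,0]},
    {"travel": [0,0,0],"delta_rot": [0,0,0]},
    {"travel": [0,0,0],"delta_rot": [0,0,0]}
  ]
}}

```text
t: 22.45
ee_pos: [0.4777, 0.0793, 0.1213]
orientation: [-0.0, 0.731, 0.682, -0.0]
wrist_force: [0.1, -0.9, -0.5]
opening: 0.498
```

```bash
python3 go.py 478.8 79.3 26.7
```

```text
t 22.45 at [477.7  79.3 121.3] open 0.498 F [ 0.1 -0.9 -0.5] yaw corr [-0.0005  0.0003  0.    ] q [-0.9   0.32  0.72  2.16 -0.3   0.76 -0.06]
leg [478.8  79.3  26.7] total [1.000e-04 1.400e-03 1.262e-01] rows 3 each [0.     0.0005 0.0421]
```

Request:
{"fn": "play_rows", "kwargs": {
  "steps": [
    {"travel": [0,0.001,0.035],"delta_rot": [0,0,0]},
    {"travel": [0,0,0.035],"delta_rot": [0,0,0]},
    {"travel": [0,0,0.02],"delta_rot": [0,0,0]},
    {"travel": [0,0,0.015],"delta_rot": [0,0,0]},
    {"travel": [0,0,0.01],"delta_rot": [0,0,0]},
    {"travel": [0,0,0.005],"delta_rot": [0,0,0]},
    {"travel": [0,0,0.003],"delta_rot": [0,0,0]},
    {"travel": [0,0,0.002],"delta_rot": [0,0,0]},
    {"travel": [0,0,0.0015],"delta_rot": [0,0,0]},
    {"travel": [0,0,0],"delta_rot": [0,0,0]}
  ]
}}

```text
t: 23.45
ee_pos: [0.4791, 0.079, 0.0271]
orientation: [0.0, 0.732, 0.682, 0.0]
wrist_force: [-0.8, -0.6, 0.2]
opening: 0.499
```

```bash
python3 go.py 478.8 79.3 26.7
```

```text
t 23.45 at [479.1  79.   27.1] open 0.499 F [-0.8 -0.6  0.2] yaw corr [ 0.0002 -0.0002 -0.0008] q [-0.76  0.49  0.57  2.2  -0.49  0.57  0.1 ]
leg [478.8  79.3  26.7] total [ 0.0003 -0.0004  0.0005] rows 1 each [ 0.0003 -0.0004  0.0005]
```

Request:
{"fn": "play_rows", "kwargs": {
  "steps": [
    {"travel": [0,0,0.0005],"delta_rot": [0,0,0]},
    {"travel": [0,0,0],"delta_rot": [0,0,0]}
  ]
}}

```text
t: 23.65
ee_pos: [0.4791, 0.079, 0.0267]
orientation: [-0.0, 0.732, 0.682, 0.0]
wrist_force: [-0.8, -0.7, 4.2]
opening: 0.498
```

Request:
{"fn": "play_rows", "kwargs": {
  "steps": [
    {"travel": [0,0,0],"delta_rot": [0,0,0]},
    {"travel": [0,0,0],"delta_rot": [0,0,0]},
    {"travel": [0,0,0],"delta_rot": [0,0,0]},
    {"travel": [0,0,0],"delta_rot": [0,0,0]},
    {"travel": [0,0,0],"delta_rot": [0,0,0]}
  ],
  "hand": 85
}}

```text
t: 24.15
ee_pos: [0.4789, 0.0789, 0.0265]
orientation: [0.0, 0.732, 0.681, -0.0]
wrist_force: [-0.7, -0.5, 0.6]
opening: 0.995
```

Request:
{"fn": "play_rows", "kwargs": {
  "steps": [
    {"travel": [0,0,-0.03],"delta_rot": [0,0,0]},
    {"travel": [0,0,-0.05],"delta_rot": [0,0,0]},
    {"travel": [0,0,-0.055],"delta_rot": [0,0,0]},
    {"travel": [0,0.02,-0.05],"delta_rot": [0,0,0]},
    {"travel": [0,0.03,-0.05],"delta_rot": [0,0,0]},
    {"travel": [0,0.03,-0.05],"delta_rot": [0,0,0]},
    {"travel": [0,0.03,-0.05],"delta_rot": [0,0,0]},
    {"travel": [0,0.02,-0.05],"delta_rot": [0,0,0]},
    {"travel": [0,0,0],"delta_rot": [0,0,0]},
    {"travel": [0,0,0],"delta_rot": [0,0,0]}
  ]
}}

```text
t: 25.15
ee_pos: [0.5764, 0.0718, 0.3154]
orientation: [0.0, 0.732, 0.681, 0.0]
wrist_force: [-0.3, 0.4, -0.2]
opening: 0.995
```

```bash
python3 - <<'E'
from workcell import ctrl
from h import *
import pickle
c=ctrl.calibration("wrist"); w=ctrl.grab_frame("wrist")[:,:,::-1]; pickle.dump(c,open("w8.pkl","wb")); cv2.imwrite("pics/w8f.png",w)
sd=ctrl.grab_frame("side")[:,:,::-1]; sc=ctrl.grab_frame("scene")[:,:,::-1]
a=cv2.resize(sd[180:370,180:400],(400,345)); b=cv2.resize(sc[150:320,130:410],(400,243))
cv2.imwrite("pics/w8.png",np.vstack([a,b])); print(ctrl.read_state()['t'])
E
```

```text
25.3
```

View pics/w8.png

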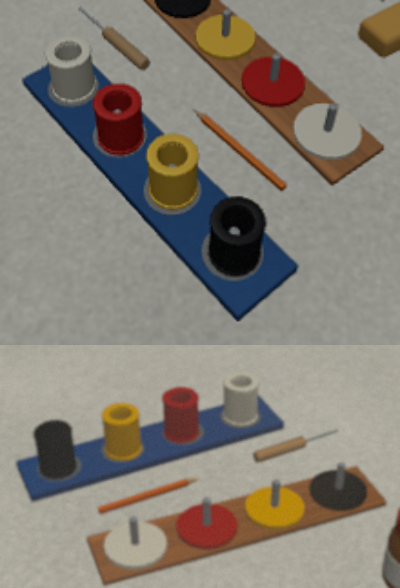

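View pics/w8f.png

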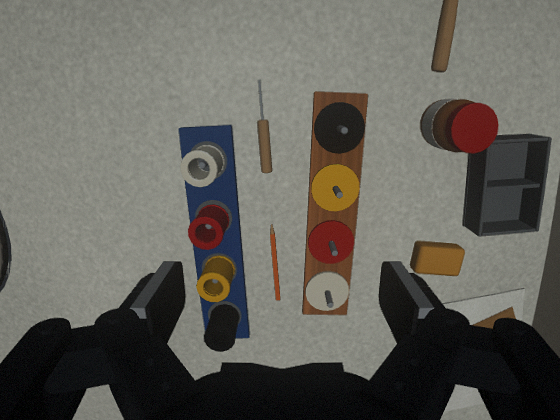

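```bash
python3 - <<'E'
from workcell import ctrl
from h import *
D=np.array([[70,58],[118,106],[172,158],[236,223]])/1.818+[180,180]
S=np.array([[241,384-345],[180,397-345],[121,413-345],[55,433-345]])/1.4286+[130,150]
a,da=rays(ctrl.calibration("side"),D); b,db=rays(ctrl.calibration("scene"),S)
for n,u,v in zip(["white","red","yellow","black"],da,db):
    k=np.linalg.lstsq(np.c_[u,-v],b-a,rcond=None)[0]; p,q=a+k[0]*u,b+k[1]*v
    print(n,((p+q)/2*1000).round(1),"gap",round(np.linalg.norm(p-q)*1000,1))
s=ctrl.read_state(); print(s['t'],s['opening'],abs(s['qd']).max())
E
```

```text
white [478.1  77.   58.8] gap 7.3
red [474.   -4.9  62.5] gap 6.6
yellow [472.9 -81.   63. ] gap 6.3
black [ 470.7 -161.4   60.4] gap 4.8
25.3 0.9914943527811183 0.0013201708476266675
```

```bash
python3 -c "
from workcell import ctrl
print(ctrl.sign_off())"
```

```text
the job is handed in; nothing more can be done
None
```

All four spools are on the rack in reverse order, and the job was handed in at about 25 s. From the robot's left, the tray order was black, yellow, red, white. On the rack it is now white, red, yellow, black.

**Final pictures:** In the side, scene and wrist views every spool stands upright over its own pin, with the gripper clear above. No spool was knocked over, and the pencil and awl look undisturbed.

**Seating:** I lowered each spool to its expected seated height and let go there. The highest wrist force I read was about 29 N, against the 120 N limit, while pressing black down onto the rack.

**Check that disagreed:** A two-view check from hand-picked pixels put the spool tops at 59–63 mm, where a fully seated spool's top is at 66 mm. The two cameras' rays missed each other by 5–7 mm, so I put this down to picking and calibration error. None of the tops measured too high, and the positions across the rack were within about 5 mm of the pins.

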